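# Hang the feed pots on the balance bar

### The job

Hang the three feed pots by their hooks on the pivoting feeder bar, one at a time and on alternate sides so that it never dips to its stops: first one small pot, then the large pot on the other side, then the second small pot on the same side as the first. The fillings differ, so choose or correct the places along the bar until it rests level with all three pots hanging free. Keep the pots upright and leave the other things on the table where they are.

Things in the scene. Friction and masses are not known exactly. Their poses are not given: they have to be found in the camera images.
- bar (a joint): tilt in rad of the feeder bar about its middle pivot (axis: x of point bar_mid); 0 level, positive when its left (+y) end is up. A damped spring of 1.6 N m/rad brings it back to level; each hung pot tips it by its weight times its distance from the pivot. Stops at -0.31 and 0.31.
- bar_mid (a point): pivot in the middle of the bar, on its axis, 250 mm above the table. Moves with the bar: y along the bar to the left, x away from the robot. Bar: smooth round steel, 12 mm thick, 440 mm long, a 22 mm rubber ball on each end, a 28 mm round hub at the middle; usable 30 to 200 mm either side of the pivot. Column (24 mm) 60 mm behind the bar.
- perch_mid (a point): middle of the fixed wooden perch, a 16 mm rod 500 mm long running parallel to the level bar, its axis 37 mm before the bar's axis (robot's side) and 158 mm above it; carried by level arms at its ends, 240 mm either side, from a beam 60 mm behind the bar. It blocks an upright hand: come in from the robot's side under it, the hand leaning back 22 to 45 degrees from vertical.
- small1_center (a point): centre, half-way up, of the body of the small lidded green feed pot: 54 mm across, 60 mm high without its hook, 145 to 260 g depending on the filling (small pots look alike). z up; x points from its grip tab to its axis; the tab starts on the robot's side.
- small1_tab (a point): centre of the small pot's wooden grip tab, 22 (x) by 16 (y, the width to pinch) by 26 mm high; 50 mm to -x of the pot's axis, 90 mm above the pot's centre. Nothing beside it; 47 mm of air from its underside down to the level of the lid.
- small1_hook (a point): seat in the small pot's wire hook, where the bar's axis lies when hung: on the pot's axis, 85.5 mm above its centre. The hook (5 mm wire) arches over the seat and opens downward: leg 16 mm before the seat, free end 21 mm behind it with its tip 15 mm below it; so bring it over the bar raised at least 22 mm, then lower it.
- small2_center (a point): centre, half-way up, of the body of the other small lidded green feed pot: 54 mm across, 60 mm high without its hook, 145 to 260 g depending on the filling (small pots look alike). z up; x points from its grip tab to its axis; the tab starts on the robot's side.
- small2_tab (a point): centre of the other small pot's wooden grip tab, 22 (x) by 16 (y, the width to pinch) by 26 mm high; 50 mm to -x of the pot's axis, 90 mm above the pot's centre. Nothing beside it; 47 mm of air from its underside down to the level of the lid.
- small2_hook (a point): seat in the other small pot's wire hook, where the bar's axis lies when hung: on the pot's axis, 85.5 mm above its centre. The hook (5 mm wire) arches over the seat and opens downward: leg 16 mm before the seat, free end 21 mm behind it with its tip 15 mm below it; so bring it over the bar raised at least 22 mm, then lower it.
- large_center (a point): centre, half-way up, of the body of the large lidded green feed pot: 80 mm across, 80 mm high without its hook, 315 to 545 g depending on the filling (small pots look alike). z up; x points from its grip tab to its axis; the tab starts on the robot's side.
- large_tab (a point): centre of the large pot's wooden grip tab, 22 (x) by 16 (y, the width to pinch) by 26 mm high; 50 mm to -x of the pot's axis, 100 mm above the pot's centre. Nothing beside it; 47 mm of air from its underside down to the level of the lid.
- large_hook (a point): seat in the large pot's wire hook, where the bar's axis lies when hung: on the pot's axis, 95.5 mm above its centre. The hook (5 mm wire) arches over the seat and opens downward: leg 16 mm before the seat, free end 21 mm behind it with its tip 15 mm below it; so bring it over the bar raised at least 22 mm, then lower it.
- dish1: shallow green feeding dish, 100 mm across, 28 mm high, between the pots; bystander, origin at the centre of its underside
- dish2: second shallow green feeding dish, 100 mm across, 28 mm high, between the pots; bystander, origin at the centre of its underside
- spoon: feeding spoon lying on the table; bystander, origin on its underside
- jar: closed jar, 60 mm across, 80 mm high; bystander, origin at the centre of its underside
- tin: open steel tin, 72 mm across, 55 mm high; bystander, origin at the centre of its underside
- roll: small paper roll, 44 mm across, 30 mm high; bystander, origin at the centre of its underside
Mind the look-alikes: they are no part of the job. Leave any red look-alike of the part that bears large_center alone.

How it is judged:
On the way, in this order (a step that is already met when the one before it is completed fails the run):
1. one small pot hangs free on the bar, the two others still stand on the table (contact force between the fingers and anything else below 0.2 N and height (world z) of large_center below 0.06 m and (((x of small1_hook in the frame of bar_mid between -0.013 and 0.013 m and z of small1_hook in the frame of bar_mid between -0.009 and 0.009 m) and height (world z) of small2_center below 0.06 m) or ((x of small2_hook in the frame of bar_mid between -0.013 and 0.013 m and z of small2_hook in the frame of bar_mid between -0.009 and 0.009 m) and height (world z) of small1_center below 0.06 m))), for 0.2 s.
2. the large pot hangs free on the other side, the second small pot still stands on the table (contact force between the fingers and anything else below 0.2 N and ((((x of small1_hook in the frame of bar_mid between -0.013 and 0.013 m and z of small1_hook in the frame of bar_mid between -0.009 and 0.009 m) and y of small1_hook in the frame of bar_mid above 0.03 m) and ((x of large_hook in the frame of bar_mid between -0.013 and 0.013 m and z of large_hook in the frame of bar_mid between -0.009 and 0.009 m) and y of large_hook in the frame of bar_mid below -0.03 m) and height (world z) of small2_center below 0.06 m) or (((x of small1_hook in the frame of bar_mid between -0.013 and 0.013 m and z of small1_hook in the frame of bar_mid between -0.009 and 0.009 m) and y of small1_hook in the frame of bar_mid below -0.03 m) and ((x of large_hook in the frame of bar_mid between -0.013 and 0.013 m and z of large_hook in the frame of bar_mid between -0.009 and 0.009 m) and y of large_hook in the frame of bar_mid above 0.03 m) and height (world z) of small2_center below 0.06 m) or (((x of small2_hook in the frame of bar_mid between -0.013 and 0.013 m and z of small2_hook in the frame of bar_mid between -0.009 and 0.009 m) and y of small2_hook in the frame of bar_mid above 0.03 m) and ((x of large_hook in the frame of bar_mid between -0.013 and 0.013 m and z of large_hook in the frame of bar_mid between -0.009 and 0.009 m) and y of large_hook in the frame of bar_mid below -0.03 m) and height (world z) of small1_center below 0.06 m) or (((x of small2_hook in the frame of bar_mid between -0.013 and 0.013 m and z of small2_hook in the frame of bar_mid between -0.009 and 0.009 m) and y of small2_hook in the frame of bar_mid below -0.03 m) and ((x of large_hook in the frame of bar_mid between -0.013 and 0.013 m and z of large_hook in the frame of bar_mid between -0.009 and 0.009 m) and y of large_hook in the frame of bar_mid above 0.03 m) and height (world z) of small1_center below 0.06 m))), for 0.2 s.
At the end, for the whole second after the job is handed in: all three pots hang free by their hooks on the bar (seat within 9 mm in height and 13 mm across of the bar's axis), the two small ones on one side and the large one on the other, each at least 30 mm from the pivot, let go; the bar level within 0.025 rad and turning slower than 0.08 rad/s (contact force between the fingers and anything else below 0.2 N and ((((x of small1_hook in the frame of bar_mid between -0.013 and 0.013 m and z of small1_hook in the frame of bar_mid between -0.009 and 0.009 m) and y of small1_hook in the frame of bar_mid above 0.03 m) and ((x of small2_hook in the frame of bar_mid between -0.013 and 0.013 m and z of small2_hook in the frame of bar_mid between -0.009 and 0.009 m) and y of small2_hook in the frame of bar_mid above 0.03 m) and ((x of large_hook in the frame of bar_mid between -0.013 and 0.013 m and z of large_hook in the frame of bar_mid between -0.009 and 0.009 m) and y of large_hook in the frame of bar_mid below -0.03 m)) or (((x of small1_hook in the frame of bar_mid between -0.013 and 0.013 m and z of small1_hook in the frame of bar_mid between -0.009 and 0.009 m) and y of small1_hook in the frame of bar_mid below -0.03 m) and ((x of small2_hook in the frame of bar_mid between -0.013 and 0.013 m and z of small2_hook in the frame of bar_mid between -0.009 and 0.009 m) and y of small2_hook in the frame of bar_mid below -0.03 m) and ((x of large_hook in the frame of bar_mid between -0.013 and 0.013 m and z of large_hook in the frame of bar_mid between -0.009 and 0.009 m) and y of large_hook in the frame of bar_mid above 0.03 m))) and value of joint bar between -0.025 and 0.025 rad and velocity of joint bar between -0.08 and 0.08 rad/s); the robot touches nothing.
It fails at once if the bar dips to its stops (more than 0.3 rad) (value of joint bar above 0.3 rad or value of joint bar below -0.3 rad).
It fails at once if a pot tips more than 0.9 rad from upright (angle between any of small1_center, small2_center, large_center's own z axis and vertical above 0.9 rad).
It fails at once if a bystander is moved by more than 30 mm (distance of any of dish1, dish2, spoon, jar, tin, roll from where it was at the start of the episode above 0.03 m).
It also fails if it takes over 69 s, if anything falls off the work surface, if the arm or the gripper's body presses on something with over 40 N, if the wrist force passes 120 N, or if a joint passes its speed limit or range.

### The arm

A 7-joint arm with a two-finger parallel gripper is mounted at the origin on the work surface. World frame = base frame: x ahead of the robot, y to its left, z up, the work surface at z = 0. Lengths are in m, angles in rad, forces in N, time in s.
With the tool pointing down it reaches from about 0.4 to 0.85 m from the base axis. Payload 10.4 kg.
Tool frame: the origin (TCP) lies at the very end of the fingers, on their centre line; the grasp point (between the pads) lies 19 mm behind it (manip.grip_point_offset is the distance from the TCP to the grasp point, in m); z points along the fingers, y is the line along which they close (so a half turn about z gives the same grasp; the last joint's range is limited). The gripper opens to 85 mm and grips with 20 to 120 N. Pads are 22 mm wide; open, the fingers measure 114 mm over their backs; the gripper's body (76 mm by 85 mm) begins 54 mm behind the grasp point. The pads swing forward as they close: fully open they stand 13 mm farther back than shut.
Start: joints at [-1.344, 0.332, -0.065, 1.46, 0.022, 1.35, -0.088], TCP at [0.154, 0.606, 0.231] pointing down, gripper open.
Joint ranges: [-2.6, 2.6], [-0.5, 2.12], [-1.47, 1.34], [0.16, 2.42], [-1.27, 4.41], [0.06, 2.06], [-2.6, 2.6]. Speed limits (rad/s): [2.22, 2.22, 2.79, 2.79, 3.14, 3.14, 3.14].

### API

Orientations are given as a unit quaternion [x, y, z, w].
In Python, from workcell import manip gives the robot as it stands. The module is installed in compiled form; this text tells all that it offers.
- The arm moves only by the shell command python3 -m inch 'ROWS' [OPENING] [FORCE]. ROWS is JSON, a list of rows, each a list of 2 entries, a list of its own where there are three numbers: the shift along the tool's x, y, z each as a share of 0.08 m, from -1 to 1, then the turn, a rotation vector about the tool's x, y, z each as a share of 45 degrees, from -1 to 1. A call has exactly 10 rows; each row is the pose to reach, as a shift and turn from the pose commanded when the call began, along the tool's axes at that moment; what a row does not reach only later rows make up. A row lasts 1/10 s, in which the tool goes at most 50 mm and 8.59 degrees, less where a joint would pass 70% of its speed; a pose out of reach is approached as far as the arm can. A call with a number of a shift or a turn outside -1 to 1 is refused whole. A call with a gripper value outside its range is refused whole. OPENING is the opening, from 0 (shut) to 1 (fully open), set as the call begins (- or left out, the last holds). The fingers move at their own pace and stop on an object; FORCE is the grip in N (left out, the last holds). Time passes only in rows, so rows that repeat a pose let the fingers close, or fill a call up. It gives the time, the measured TCP pose, the force, the opening and the grip force at its end, in the units of the state.
- manip.get_obs(): the state, without advancing time (a new reading comes with each control period).
- manip.camera(name): name is "side" or "top"; returns the picture (400x640x3 uint8, red, green, blue); there is no depth.
- manip.camera_params(name): a dict with "fov_y" (degrees; the focal length in pixels is half the picture's height over the tangent of half this angle, whatever the lens; pixels are square), "cx", "cy" (the principal point, pixels), "camera_from_world" (4x4, takes a point from world to camera coordinates). Camera axes: x right, y up, looking along -z (the intrinsics and any distortion apply to the point x, -y, -z); pixel columns grow to the right and rows downward; lengths in m; the calibration is good to about 2 mm. A picture is of the moment at which its call begins. camera_params takes no time and is no camera call.
- manip.hand_in(): hands the job in; it is judged then, once.
The state is a dict: "clock": time; "joint_pos": joint angles; "joint_velocities": joint speeds; "tau": joint torques, N m; "position": TCP position; "ee_rot": TCP orientation; "ft_force": force on the tool from outside, world axes, zero at the start; "torque": the same for the moment, N m; "grip_width": opening from 0.0 (shut) to 1.0 (fully open); "grasp_force": force on a finger pad.
Only numpy, scipy, OpenCV 4.12 (cv2) and the standard library are available. Lean on these libraries where they do the work, as an engineer would, in place of code of your own. Each camera call takes 0.05 s, during which the arm holds its last target. There are 200 camera calls.

## Working session

There is one attempt and no reset: what is moved stays moved. The work goes in short steps, Python scripts to look and compute and a shell command to move; the robot and the scene stay as the last step left them, time stands still between calls to the robot, and variables do not carry over. Pictures are saved under pics/ and viewed, at most 10 in all, crops included, and the job is handed in when it is done.

```bash
mkdir -p pics; python3 - <<'E'
from workcell import manip
import cv2,numpy as np
np.set_printoptions(precision=4,suppress=True)
for n in("side","top"):
    cv2.imwrite(f"pics/{n}0.png",manip.camera(n)[:,:,::-1]);p=manip.camera_params(n);print(n,p)
print(manip.get_obs(),manip.grip_point_offset)
E
```

```text
side {'fov_y': 50.03307861922312, 'cx': 312.622348104949, 'cy': 204.05011120865146, 'camera_from_world': array([[ 0.9731, -0.2304, -0.0092, -0.5072],
       [ 0.131 ,  0.5198,  0.8442, -0.2585],
       [-0.1897, -0.8226,  0.536 , -1.2186],
       [ 0.    ,  0.    ,  0.    ,  1.    ]])}
top {'fov_y': 53.851519894628, 'cx': 322.59722355861425, 'cy': 202.02326367556284, 'camera_from_world': array([[-0.0273, -0.9996,  0.0035,  0.0133],
       [ 0.9806, -0.0261,  0.1943, -0.5501],
       [-0.1941,  0.0088,  0.9809, -1.4937],
       [ 0.    ,  0.    ,  0.    ,  1.    ]])}
{'clock': 0.1, 'joint_pos': array([-1.3436,  0.3328, -0.0647,  1.4608,  0.0216,  1.3499, -0.0885]), 'joint_velocities': array([ 0.0006, -0.002 , -0.0015, -0.0015,  0.0014,  0.001 ,  0.0009]), 'tau': array([  0.0021, -62.6746,   0.0493, -39.2422,   0.0163,   0.0071,
        -0.0001]), 'position': array([0.1544, 0.6053, 0.2306]), 'ee_rot': array([ 0.1245,  0.9922, -0.0006, -0.    ]), 'ft_force': array([ 0.5014, -1.1272, -0.5327]), 'torque': array([ 0.0182, -0.0151,  0.0499]), 'grasp_force': 0.0, 'grip_width': 1.0007873570612753} 0.0187
```

View pics/side0.png

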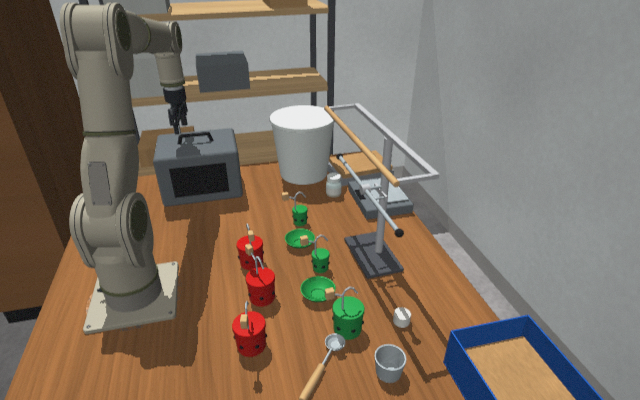

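View pics/top0.png

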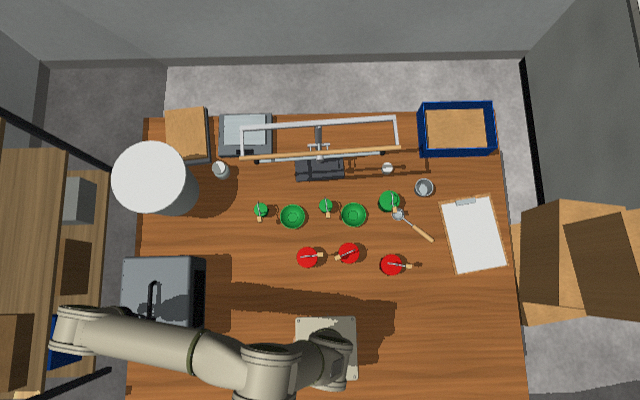

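The side view shows the three green pots at about (300,213), (320,260) and (348,318), with the bar from (340,157) to (400,233). The top view shows the small pots near (261,210) and (326,207), the large pot near (390,203), and the red look-alikes nearer the robot. Next I'll enlarge both.

```bash
python3 - <<'E'
import cv2
def c(n,x0,x1,y0,y1,s):
    im=cv2.imread(f"pics/{n}0.png")[y0:y1,x0:x1]
    im=cv2.resize(im,None,fx=s,fy=s,interpolation=cv2.INTER_CUBIC)
    for x in range(x0,x1,10): cv2.putText(im,str(x),(int((x-x0)*s),8),0,.3,(255,255,255));cv2.line(im,(int((x-x0+.5)*s),10),(int((x-x0+.5)*s),16),(255,255,255))
    for y in range(y0,y1,10): cv2.putText(im,str(y),(0,int((y-y0+.5)*s)),0,.3,(255,255,255));cv2.line(im,(20,int((y-y0+.5)*s)),(26,int((y-y0+.5)*s)),(255,255,255))
    cv2.imwrite(f"pics/{n}c.png",im)
c("top",235,415,145,225,4.4)
c("side",275,415,180,340,3.7)
E
```

```text
(no output)
```

View pics/topc.png

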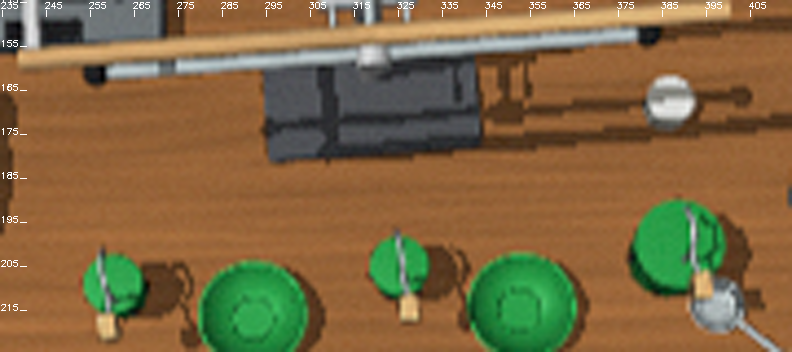

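View pics/sidec.png

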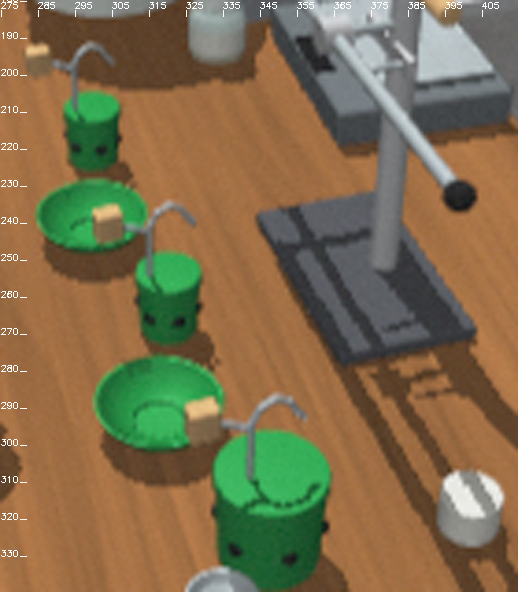

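The crops give these pixel positions:

| Point | Top | Side |
|---|---|---|
| Tab A (left small pot) | (258.8,218.6) | (284.8,195.7) |
| Tab B (middle small pot) | (327.5,214.3) | (303.4,240) |
| Tab L (large pot) | (394.5,208.8) | (329.1,292.7) |
| Bar, left ball | (256.3,161.5) | – |
| Bar, right ball | (382,152) | (398.8,232.2) |
| Hub | (319.3,157.5) | – |

```bash
cat > h.py <<'E'
from workcell import manip
import cv2,numpy as np
from scipy.spatial.transform import Rotation as R
np.set_printoptions(precision=4,suppress=True)
def ray(n,px):
    p=manip.camera_params(n);f=200/np.tan(np.radians(p["fov_y"]/2));M=p["camera_from_world"]
    d=np.array([(px[0]-p["cx"])/f,-(px[1]-p["cy"])/f,-1.])
    return -M[:3,:3].T@M[:3,3], M[:3,:3].T@d
def atz(n,px,z):
    o,d=ray(n,px);return o+d*(z-o[2])/d[2]
def tri(a,b):
    A=np.zeros((3,3));v=np.zeros(3);rs=[ray("top",a),ray("side",b)]
    for o,d in rs:
        d=d/np.linalg.norm(d);P=np.eye(3)-np.outer(d,d);A+=P;v+=P@o
    x=np.linalg.solve(A,v)
    return x,[np.linalg.norm(np.cross(x-o,d/np.linalg.norm(d)))*1e3 for o,d in rs]
def proj(n,X):
    p=manip.camera_params(n);f=200/np.tan(np.radians(p["fov_y"]/2));c=p["camera_from_world"]@np.append(X,1)
    return np.array([p["cx"]-f*c[0]/c[2],p["cy"]+f*c[1]/c[2]])
def go(pos,q):
    "rows units from now's measured pose to target"
    o=manip.get_obs();r=R.from_quat(o["ee_rot"])
    return r.inv().apply(np.array(pos)-o["position"])/.08,(r.inv()*R.from_quat(q)).as_rotvec()/(np.pi/4)
E
python3 - <<'E'
from h import *
for k,a,b,la,lb,zt,zl in[("A",(258.8,218.6),(284.8,195.7),(260.2,209),(299.4,207.9),.12,.06),("B",(327.5,214.3),(303.4,240),(325.2,205.2),(319.9,251.9),.12,.06),("L",(394.5,208.8),(329.1,292.7),(389.7,199.7),(348,306.5),.14,.08)]:
    print(k,"tab",*tri(a,b),atz("top",a,zt),atz("side",b,zt));print("  lid",*tri(la,lb),atz("top",la,zl),atz("side",lb,zl))
    d=tri(la,lb)[0]-tri(a,b)[0];print("  yaw",np.degrees(np.arctan2(d[1],d[0])),np.hypot(*d[:2]))
print("rball",*tri((382,152),(398.8,232.2)),"l",atz("top",(256.3,161.5),.25),"hub",atz("top",(319.3,157.5),.25),atz("top",(382,152),.25))
print(atz("side",(398.8,232.2),.25))
E
```

```text
A tab [0.4817 0.2387 0.1175] [np.float64(0.7909628827028867), np.float64(0.7909628827029551)] [0.4805 0.2384 0.12  ] [0.4819 0.2348 0.12  ]
  lid [0.5301 0.2426 0.0581] [np.float64(1.933918552952123), np.float64(1.9339185529522191)] [0.5278 0.2424 0.06  ] [0.5315 0.2402 0.06  ]
  yaw 4.589411902316418 0.04850517072330619
B tab [ 0.4905 -0.018   0.1185] [np.float64(0.29224073395776634), np.float64(0.2922407339576675)] [ 0.4899 -0.018   0.12  ] [ 0.4904 -0.0199  0.12  ]
  lid [ 0.5388 -0.0116  0.0597] [np.float64(2.5746129891155127), np.float64(2.574612989115291)] [ 0.5361 -0.0113  0.06  ] [ 0.5414 -0.0115  0.06  ]
  yaw 7.64236124250164 0.04873288516992684
L tab [ 0.5001 -0.2654  0.1423] [np.float64(0.11876184404587002), np.float64(0.11876184404583019)] [ 0.5006 -0.2658  0.14  ] [ 0.5006 -0.2631  0.14  ]
  lid [ 0.5489 -0.2614  0.0799] [np.float64(1.5134852677939223), np.float64(1.5134852677940815)] [ 0.5473 -0.2611  0.08  ] [ 0.5504 -0.2613  0.08  ]
  yaw 4.674445166730184 0.04896960971175201
rball [ 0.6864 -0.2136  0.2499] [np.float64(1.3265376633781807), np.float64(1.326537663377991)] l [0.6618 0.2277 0.25  ] hub [0.6706 0.0074 0.25  ] [ 0.685  -0.2133  0.25  ]
[ 0.6878 -0.2135  0.25  ]
```

```bash
cat >> h.py <<'E'
T={"A":np.array([.4815,.238,.12]),"B":np.array([.490,-.0185,.12]),"L":np.array([.5005,-.265,.14])}
YAW={"A":4.6,"B":7.0,"L":4.7}
MID=np.array([.6738,.0071,.25]);BY=3.2;G=.0187
ex=np.array([np.cos(np.radians(BY)),np.sin(np.radians(BY)),0]);ey=np.array([-ex[1],ex[0],0])
def q(yaw,lean=35):  # tool y along left, z down and forward
    return (R.from_euler("z",yaw,degrees=True)*R.from_euler("y",-lean,degrees=True)*R.from_matrix(np.diag([-1,1,-1]))).as_quat()
def tcp(p,qq,back=0): return np.array(p)+R.from_quat(qq).apply([0,0,G-back])
def plan(wps,start=None):
    o=manip.get_obs();p,r=(o["position"],R.from_quat(o["ee_rot"])) if start is None else (start[0],R.from_quat(start[1]))
    for i,(P,Q) in enumerate(wps):
        rt=R.from_quat(Q)
        for n in range(1,9):   # rotation in first call, then shifts
            out=[];pp=p;rr=r
            for k in range(n):
                d=(P-p)/n;out.append((rr.inv().apply(d)/.08,(rr.inv()*rt).as_rotvec()/(np.pi/4)));rr=rt;pp=pp+d
            if all(np.abs(np.array(a)).max()<=1 for a in out):break
        print("wp",i,P)
        for a in out:print("   shift",a[0].round(3),"turn",a[1].round(3))
        p,r=P,rt
def st():
    o=manip.get_obs();print({k:np.round(o[k],3) for k in("clock","position","ee_rot","ft_force","grip_width","grasp_force")})
E
python3 - <<'E'
from h import *
Q=q(4.6);print(Q,R.from_quat(Q).as_matrix());t=T["A"]
plan([(tcp(t,Q,.09),Q),(tcp(t,Q),Q)])
E
```

```text
[-0.0383  0.9529  0.0121  0.3005] [[-0.8165 -0.0802  0.5717]
 [-0.0657  0.9968  0.046 ]
 [-0.5736  0.     -0.8192]]
wp 0 [0.4407 0.2347 0.1784]
   shift [-0.923 -0.721  0.131] turn [-0.13  -0.771 -0.407]
   shift [-0.449 -0.981  0.474] turn [0. 0. 0.]
   shift [-0.449 -0.981  0.474] turn [0. 0. 0.]
   shift [-0.449 -0.981  0.474] turn [0. 0. 0.]
   shift [-0.449 -0.981  0.474] turn [0. 0. 0.]
wp 1 [0.4922 0.2389 0.1047]
   shift [0.    0.    0.563] turn [0. 0. 0.]
   shift [0.    0.    0.563] turn [0. 0. 0.]
```

```bash
python3 -m inch '[[[-0.1,-0.07,0.01],[-0.013,-0.077,-0.041]],[[-0.2,-0.14,0.02],[-0.026,-0.154,-0.082]],[[-0.3,-0.21,0.03],[-0.04,-0.23,-0.12]],[[-0.4,-0.29,0.05],[-0.05,-0.31,-0.163]],[[-0.5,-0.36,0.06],[-0.065,-0.385,-0.2]],[[-0.6,-0.43,0.08],[-0.08,-0.46,-0.245]],[[-0.7,-0.5,0.09],[-0.09,-0.54,-0.285]],[[-0.8,-0.58,0.1],[-0.1,-0.62,-0.325]],[[-0.92,-0.72,0.13],[-0.13,-0.771,-0.407]],[[-0.92,-0.72,0.13],[-0.13,-0.771,-0.407]]]' 1 60
python3 -c "
from h import *
st();Q=q(4.6);plan([(tcp(T['A'],Q,.09),Q)])"
```

```text
clock: 1.1
position: [0.2099, 0.5295, 0.2185]
ee_rot: [-0.041, 0.952, 0.011, 0.302]
ft_force: [-1.0, -0.8, -0.5]
grip_width: 1.004
grasp_force: 0.0
{'clock': np.float64(1.1), 'position': array([0.21 , 0.529, 0.219]), 'ee_rot': array([-0.041,  0.952,  0.011,  0.302]), 'ft_force': array([-1.01 , -0.756, -0.489]), 'grip_width': np.float64(1.004), 'grasp_force': np.float64(0.0)}
wp 0 [0.4407 0.2347 0.1784]
   shift [-0.449 -0.979  0.474] turn [-0.     0.004  0.009]
   shift [-0.457 -0.976  0.473] turn [0. 0. 0.]
   shift [-0.457 -0.976  0.473] turn [0. 0. 0.]
   shift [-0.457 -0.976  0.473] turn [0. 0. 0.]
```

Tracking is exact. I'll make four travel calls.

```bash
for i in 1 2 3 4; do python3 -m inch '[[[-0.045,-0.098,0.047],[0,0,0]],[[-0.09,-0.195,0.095],[0,0,0]],[[-0.135,-0.29,0.14],[0,0,0]],[[-0.18,-0.39,0.19],[0,0,0]],[[-0.225,-0.49,0.235],[0,0,0]],[[-0.27,-0.585,0.285],[0,0,0]],[[-0.315,-0.68,0.33],[0,0,0]],[[-0.36,-0.78,0.38],[0,0,0]],[[-0.405,-0.88,0.425],[0,0,0]],[[-0.455,-0.977,0.473],[0,0,0]]]' >/dev/null; done
python3 -c "
from h import *
st();Q=q(4.6);plan([(tcp(T['A'],Q,.0),Q)])
cv2.imwrite('pics/a1t.png',manip.camera('top')[:,:,::-1]);cv2.imwrite('pics/a1s.png',manip.camera('side')[:,:,::-1])
a=cv2.imread('pics/a1t.png')[150:250,190:330];b=cv2.imread('pics/a1s.png')[140:240,230:370]
cv2.imwrite('pics/a1.png',np.vstack([cv2.resize(x,None,fx=3,fy=3,interpolation=2) for x in(a,b)]))
"
```

```text
{'clock': np.float64(5.1), 'position': array([0.443, 0.236, 0.18 ]), 'ee_rot': array([-0.038,  0.953,  0.013,  0.301]), 'ft_force': array([-0.136, -0.985,  0.129]), 'grip_width': np.float64(1.0), 'grasp_force': np.float64(0.0)}
wp 0 [0.4922 0.2389 0.1047]
   shift [ 0.017 -0.007  0.564] turn [ 0.001  0.001 -0.001]
   shift [ 0.016 -0.007  0.564] turn [0. 0. 0.]
```

View pics/a1.png

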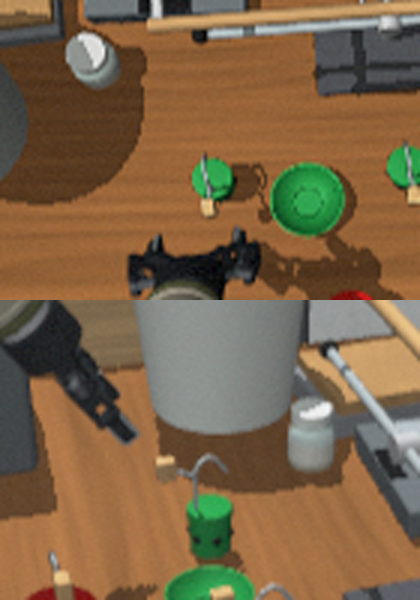

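The top crop shows the tips straddling the tab at about (208,207), and the side crop shows the hand pointing at it with the right lean. I'll go in and close.

```bash
python3 -c "
from h import *
print(proj('top',[.443,.236,.18]),'tips seen 255.5,228.5', proj('side',[.443,.236,.18]),'seen ~272,187')"
python3 -m inch '[[[0,0,0.12],[0,0,0]],[[0,0,0.24],[0,0,0]],[[0.01,0,0.36],[0,0,0]],[[0.01,0,0.48],[0,0,0]],[[0.01,0,0.6],[0,0,0]],[[0.02,0,0.72],[0,0,0]],[[0.02,-0.01,0.82],[0,0,0]],[[0.03,-0.01,0.9],[0,0,0]],[[0.03,-0.01,0.97],[0,0,0]],[[0.03,-0.01,1],[0,0,0]]]' && python3 -m inch '[[[0,0,0.05],[0,0,0]],[[0,0,0.1],[0,0,0]],[[0,0,0.13],[0,0,0]],[[0,0,0.13],[0,0,0]],[[0,0,0.13],[0,0,0]],[[0,0,0.13],[0,0,0]],[[0,0,0.13],[0,0,0]],[[0,0,0.13],[0,0,0]],[[0,0,0.13],[0,0,0]],[[0,0,0.13],[0,0,0]]]' 0 100
```

```text
[256.8054 226.4373] tips seen 255.5,228.5 [272.1854 181.3392] seen ~272,187
clock: 6.2
position: [0.4862, 0.2394, 0.1128]
ee_rot: [-0.038, 0.953, 0.013, 0.301]
ft_force: [0.2, -0.2, -0.1]
grip_width: 0.998
grasp_force: 0.0
clock: 7.2
position: [0.4921, 0.2399, 0.1049]
ee_rot: [-0.038, 0.953, 0.013, 0.301]
ft_force: [-2.8, -3.1, 5.1]
grip_width: 0.17
grasp_force: 98.5
```

```bash
cat >> h.py <<'E'
def hung(d,lx=0,up=0): return MID+d*ey-(.05+lx)*ex+np.array([0,0,.0045+up])
E
python3 -c "
from h import *
Q=q(BY);d=.11
plan([(manip.get_obs()['position']+np.array([0,0,.06]),q(4.6)),(tcp(hung(d,.07,.03),Q),Q),(tcp(hung(d,0,.03),Q),Q),(tcp(hung(d,0,-.01),Q),Q)])"
```

```text
wp 0 [0.4921 0.2399 0.1649]
   shift [-0.431  0.001 -0.614] turn [ 0.001  0.001 -0.001]
wp 1 [0.5586 0.1108 0.2692]
   shift [-0.66  -0.837 -0.333] turn [ 0.018 -0.     0.025]
   shift [-0.677 -0.829 -0.322] turn [0. 0. 0.]
wp 2 [0.6284 0.1147 0.2692]
   shift [-0.717  0.     0.502] turn [0. 0. 0.]
wp 3 [0.6284 0.1147 0.2292]
   shift [0.287 0.    0.41 ] turn [0. 0. 0.]
```

```bash
python3 -m inch '[[[-0.04,0,-0.06],[0,0,0]],[[-0.08,0,-0.12],[0,0,0]],[[-0.13,0,-0.18],[0,0,0]],[[-0.17,0,-0.25],[0,0,0]],[[-0.22,0,-0.31],[0,0,0]],[[-0.26,0,-0.37],[0,0,0]],[[-0.31,0,-0.44],[0,0,0]],[[-0.36,0,-0.51],[0,0,0]],[[-0.4,0,-0.57],[0,0,0]],[[-0.43,0,-0.614],[0,0,0]]]' && python3 -m inch '[[[-0.06,-0.08,-0.03],[0,0,0]],[[-0.13,-0.16,-0.06],[0,0,0]],[[-0.2,-0.25,-0.1],[0,0,0]],[[-0.26,-0.33,-0.13],[0,0,0]],[[-0.33,-0.42,-0.16],[0.01,0,0.01]],[[-0.4,-0.5,-0.2],[0.01,0,0.01]],[[-0.46,-0.58,-0.23],[0.018,0,0.025]],[[-0.53,-0.67,-0.26],[0.018,0,0.025]],[[-0.6,-0.75,-0.3],[0.018,0,0.025]],[[-0.66,-0.837,-0.333],[0.018,0,0.025]]]' >/dev/null && python3 -m inch '[[[-0.06,-0.08,-0.03],[0,0,0]],[[-0.13,-0.16,-0.06],[0,0,0]],[[-0.2,-0.25,-0.1],[0,0,0]],[[-0.26,-0.33,-0.13],[0,0,0]],[[-0.33,-0.42,-0.16],[0,0,0]],[[-0.4,-0.5,-0.2],[0,0,0]],[[-0.47,-0.58,-0.23],[0,0,0]],[[-0.54,-0.67,-0.26],[0,0,0]],[[-0.61,-0.76,-0.3],[0,0,0]],[[-0.677,-0.829,-0.322],[0,0,0]]]'
python3 -c "
from h import *
st();Q=q(BY);d=.11
plan([(tcp(hung(d,0,.03),Q),Q),(tcp(hung(d,0,-.01),Q),Q)])
cv2.imwrite('pics/a2t.png',manip.camera('top')[:,:,::-1]);cv2.imwrite('pics/a2s.png',manip.camera('side')[:,:,::-1])
a=cv2.imread('pics/a2t.png')[130:230,230:400];b=cv2.imread('pics/a2s.png')[100:250,260:430]
cv2.imwrite('pics/a2.png',np.vstack([cv2.resize(x,None,fx=k,fy=k,interpolation=2)[:,:510] for x,k in((a,3),(b,3))])[:, :][:600*2])
im=cv2.imread('pics/a2.png');cv2.imwrite('pics/a2.png',cv2.resize(im,None,fx=.8,fy=.8))
"
```

```text
clock: 8.2
position: [0.4921, 0.24, 0.1654]
ee_rot: [-0.038, 0.953, 0.013, 0.301]
ft_force: [-0.6, 0.4, -2.2]
grip_width: 0.17
grasp_force: 97.6
clock: 10.2
position: [0.5588, 0.11, 0.2694]
ee_rot: [-0.027, 0.953, 0.009, 0.301]
ft_force: [0.5, 0.7, -2.1]
grip_width: 0.171
grasp_force: 97.6
{'clock': np.float64(10.2), 'position': array([0.559, 0.11 , 0.269]), 'ee_rot': array([-0.027,  0.953,  0.009,  0.301]), 'ft_force': array([ 0.528,  0.677, -2.131]), 'grip_width': np.float64(0.171), 'grasp_force': np.float64(97.554)}
wp 0 [0.6284 0.1147 0.2692]
   shift [-0.712  0.011  0.503] turn [ 0.001  0.001 -0.001]
wp 1 [0.6284 0.1147 0.2292]
   shift [0.287 0.    0.41 ] turn [0. 0. 0.]
```

View pics/a2.png

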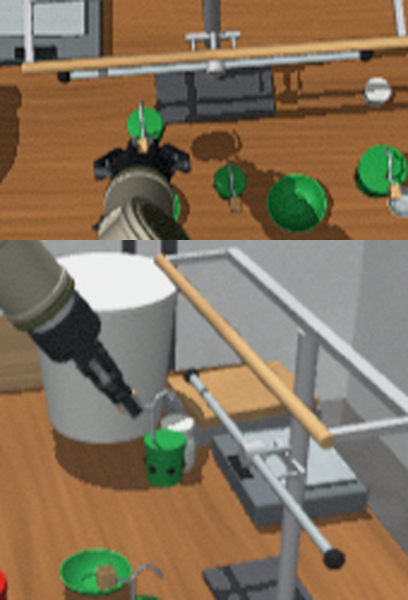

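The pot is held upright in front of the bar, with the hook in the side crop about level with the bar. Next I'll move it over the bar and lower it.

```bash
python3 -m inch '[[[-0.08,0,0.05],[0,0,0]],[[-0.16,0,0.11],[0,0,0]],[[-0.24,0,0.17],[0,0,0]],[[-0.32,0,0.22],[0,0,0]],[[-0.4,0,0.28],[0,0,0]],[[-0.48,0.01,0.34],[0,0,0]],[[-0.55,0.01,0.39],[0,0,0]],[[-0.61,0.01,0.44],[0,0,0]],[[-0.67,0.01,0.48],[0,0,0]],[[-0.712,0.011,0.503],[0,0,0]]]' && python3 -m inch '[[[0.03,0,0.04],[0,0,0]],[[0.06,0,0.08],[0,0,0]],[[0.09,0,0.12],[0,0,0]],[[0.12,0,0.17],[0,0,0]],[[0.15,0,0.21],[0,0,0]],[[0.18,0,0.25],[0,0,0]],[[0.2,0,0.29],[0,0,0]],[[0.23,0,0.33],[0,0,0]],[[0.26,0,0.37],[0,0,0]],[[0.287,0,0.41],[0,0,0]]]'
python3 -c "
from h import *
for n in('top','side'):cv2.imwrite('pics/a3%s.png'%n,manip.camera(n)[:,:,::-1])
st()
a=cv2.imread('pics/a3side.png')[100:250,280:430];a=cv2.resize(a,None,fx=4,fy=4,interpolation=2);cv2.imwrite('pics/a3.png',a)"
```

```text
clock: 11.3
position: [0.6285, 0.1155, 0.2686]
ee_rot: [-0.027, 0.953, 0.009, 0.301]
ft_force: [1.1, 0.1, -1.7]
grip_width: 0.169
grasp_force: 97.6
clock: 12.3
position: [0.6284, 0.1155, 0.2287]
ee_rot: [-0.027, 0.953, 0.009, 0.301]
ft_force: [1.0, -1.2, -0.8]
grip_width: 0.174
grasp_force: 97.8
{'clock': np.float64(12.4), 'position': array([0.628, 0.116, 0.228]), 'ee_rot': array([-0.027,  0.953,  0.009,  0.301]), 'ft_force': array([ 0.973, -0.591, -0.981]), 'grip_width': np.float64(0.17), 'grasp_force': np.float64(97.55)}
```

View pics/a3.png

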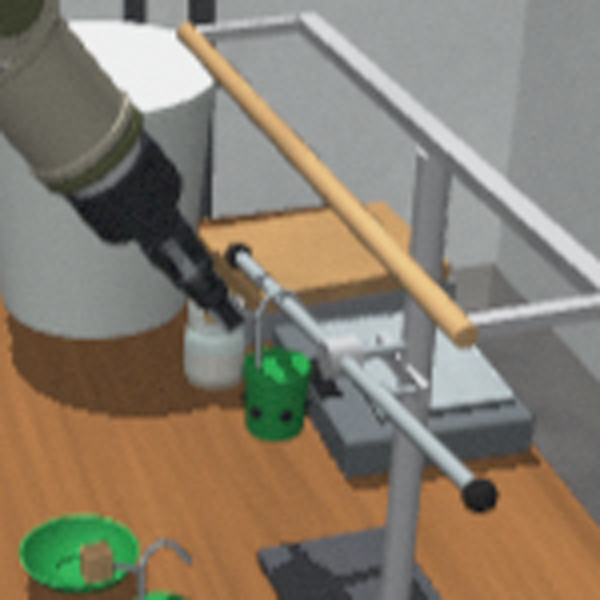

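The hook is over the bar and the bar already carries part of the weight. I'll lower a little more, release and back off.

```bash
python3 -m inch '[[[0.01,0,0.015],[0,0,0]],[[0.02,0,0.03],[0,0,0]],[[0.03,0,0.045],[0,0,0]],[[0.04,0,0.06],[0,0,0]],[[0.05,0,0.075],[0,0,0]],[[0.06,0,0.09],[0,0,0]],[[0.07,0,0.105],[0,0,0]],[[0.086,0,0.123],[0,0,0]],[[0.086,0,0.123],[0,0,0]],[[0.086,0,0.123],[0,0,0]]]' && python3 -m inch '[[[0,0,0],[0,0,0]],[[0,0,0],[0,0,0]],[[0,0,0],[0,0,0]],[[0,0,0],[0,0,0]],[[0,0,-0.1],[0,0,0]],[[0,0,-0.25],[0,0,0]],[[0,0,-0.43],[0,0,0]],[[0,0,-0.62],[0,0,0]],[[0,0,-0.81],[0,0,0]],[[0,0,-1],[0,0,0]]]' 0.5
cat >> h.py <<'E'
def balls(tag):
    "tilt from dark balls seen in the side and top pictures: predicted windows, dark-blob centroid"
    out={}
    for n in("side","top"):
        im=manip.camera(n);cv2.imwrite(f"pics/{tag}{n}.png",im[:,:,::-1])
        g=im.max(2).astype(float)
        for s in(1,-1):
            best=None
            for t in np.linspace(-.3,.3,121):
                X=MID+s*.22*(np.cos(t)*ey+np.array([0,0,np.sin(t)]));u=proj(n,X)
                yy,xx=np.mgrid[:400,:640];m=np.hypot(xx-u[0],yy-u[1])<(4 if n=="side" else 3.2)
                v=g[m].mean()
                if best is None or v<best[0]:best=(round(v,1),round(t,4),u.round(1))
            out[n,s]=best
    return out
E
python3 -c "
from h import *
st();print(balls('a4'))"
```

```text
clock: 13.4
position: [0.6283, 0.1156, 0.2168]
ee_rot: [-0.027, 0.953, 0.009, 0.301]
ft_force: [2.3, -2.3, 0.5]
grip_width: 0.171
grasp_force: 97.7
clock: 14.4
position: [0.5818, 0.1129, 0.2826]
ee_rot: [-0.027, 0.953, 0.009, 0.301]
ft_force: [0.5, -0.2, 0.2]
grip_width: 0.494
grasp_force: 0.0
{'clock': np.float64(14.4), 'position': array([0.582, 0.113, 0.283]), 'ee_rot': array([-0.027,  0.953,  0.009,  0.301]), 'ft_force': array([ 0.494, -0.191,  0.201]), 'grip_width': np.float64(0.494), 'grasp_force': np.float64(0.0)}
{('side', 1): (np.float64(94.8), np.float64(-0.18), array([337.9, 167.1])), ('side', -1): (np.float64(44.9), np.float64(-0.155), array([398.9, 219.9])), ('top', 1): (np.float64(55.8), np.float64(-0.15), array([258.7, 164.2])), ('top', -1): (np.float64(96.5), np.float64(0.045), array([381.3, 152.6]))}
```

```bash
python3 -c "
from h import *
print(balls('a5')['side',-1])
g=cv2.imread('pics/side0.png')
Q=q(4.7)
plan([(tcp(T['L'],Q,.075),Q),(tcp(T['L'],Q),Q)])"
```

```text
(np.float64(45.1), np.float64(-0.155), array([398.9, 219.9]))
wp 0 [ 0.4683 -0.2676  0.1861]
   shift [ 0.414 -0.934  0.   ] turn [-0.017  0.001 -0.028]
   shift [ 0.434 -0.925 -0.012] turn [0. 0. 0.]
   shift [ 0.434 -0.925 -0.012] turn [0. 0. 0.]
   shift [ 0.434 -0.925 -0.012] turn [0. 0. 0.]
   shift [ 0.434 -0.925 -0.012] turn [0. 0. 0.]
wp 1 [ 0.5112 -0.2641  0.1247]
   shift [0.    0.    0.938] turn [0. 0. 0.]
```

```bash
python3 -m inch '[[[0.04,-0.09,0],[0,0,0]],[[0.08,-0.185,0],[0,0,0]],[[0.12,-0.28,0],[0,0,0]],[[0.16,-0.37,0],[0,0,0]],[[0.2,-0.46,0],[-0.01,0,-0.01]],[[0.25,-0.56,0],[-0.01,0,-0.01]],[[0.29,-0.65,0],[-0.017,0,-0.02]],[[0.33,-0.74,0],[-0.017,0,-0.028]],[[0.37,-0.84,0],[-0.017,0,-0.028]],[[0.414,-0.934,0],[-0.017,0,-0.028]]]' 1 100 >/dev/null
for i in 1 2 3 4; do python3 -m inch '[[[0.043,-0.092,0],[0,0,0]],[[0.086,-0.185,0],[0,0,0]],[[0.13,-0.277,0],[0,0,0]],[[0.17,-0.37,0],[0,0,0]],[[0.217,-0.46,-0.01],[0,0,0]],[[0.26,-0.555,-0.01],[0,0,0]],[[0.3,-0.65,-0.01],[0,0,0]],[[0.347,-0.74,-0.01],[0,0,0]],[[0.39,-0.83,-0.01],[0,0,0]],[[0.434,-0.925,-0.012],[0,0,0]]]' | grep -E "posi|force"; done
python3 -c "
from h import *
Q=q(4.7);plan([(tcp(T['L'],Q),Q)]);st()
print(balls('l1')['side',-1])"
```

```text
position: [0.5364, -0.0399, 0.2437]
ft_force: [0.7, 0.0, 0.7]
grasp_force: 0.0
position: [0.5135, -0.1161, 0.2247]
ft_force: [-0.3, 1.2, -0.7]
grasp_force: 0.0
position: [0.4907, -0.1922, 0.2056]
ft_force: [0.9, -0.1, 0.4]
grasp_force: 0.0
position: [0.4679, -0.2683, 0.1865]
ft_force: [-0.1, -0.2, 0.4]
grasp_force: 0.0
wp 0 [ 0.5112 -0.2641  0.1247]
   shift [-0.002  0.009  0.944] turn [-0.001  0.001  0.001]
{'clock': np.float64(19.6), 'position': array([ 0.468, -0.268,  0.186]), 'ee_rot': array([-0.039,  0.953,  0.012,  0.301]), 'ft_force': array([-0.085, -0.156,  0.433]), 'grip_width': np.float64(0.996), 'grasp_force': np.float64(0.0)}
(np.float64(41.5), np.float64(-0.155), array([398.9, 219.9]))
```

```bash
python3 -m inch '[[[0,0,0.11],[0,0,0]],[[0,0,0.23],[0,0,0]],[[0,0,0.35],[0,0,0]],[[0,0,0.47],[0,0,0]],[[0,0,0.59],[0,0,0]],[[0,0,0.7],[0,0,0]],[[0,0.01,0.79],[0,0,0]],[[0,0.01,0.87],[0,0,0]],[[0,0.01,0.92],[0,0,0]],[[0,0.01,0.944],[0,0,0]]]' >/dev/null&& python3 -m inch '[[[0,0,0],[0,0,0]],[[0,0,0],[0,0,0]],[[0,0,0],[0,0,0]],[[0,0,0],[0,0,0]],[[0,0,0],[0,0,0]],[[0,0,0],[0,0,0]],[[0,0,0],[0,0,0]],[[0,0,0],[0,0,0]],[[0,0,0],[0,0,0]],[[0,0,0],[0,0,0]]]' 0 120 && python3 -m inch '[[[-0.04,0,-0.06],[0,0,0]],[[-0.08,0,-0.12],[0,0,0]],[[-0.13,0,-0.18],[0,0,0]],[[-0.17,0,-0.25],[0,0,0]],[[-0.22,0,-0.31],[0,0,0]],[[-0.26,0,-0.37],[0,0,0]],[[-0.31,0,-0.44],[0,0,0]],[[-0.36,0,-0.51],[0,0,0]],[[-0.4,0,-0.57],[0,0,0]],[[-0.43,0,-0.614],[0,0,0]]]'
python3 -c "
from h import *
f=[]
for i in range(8):
    manip.camera('top');f.append(manip.get_obs()['ft_force'])
print(np.mean(f,0),np.std(f,0));st()
Q=q(BY)
for d in(-.08,):
  plan([(tcp(hung(d,.09,.035),Q),Q),(tcp(hung(d,0,.035),Q),Q)])"
```

```text
clock: 21.7
position: [0.4998, -0.2537, 0.1377]
ee_rot: [-0.038, 0.953, 0.007, 0.302]
ft_force: [-2.1, -2.2, 5.7]
grip_width: 0.154
grasp_force: 116.8
clock: 22.7
position: [0.4995, -0.2529, 0.1979]
ee_rot: [-0.038, 0.953, 0.007, 0.302]
ft_force: [-0.5, -0.2, -5.0]
grip_width: 0.149
grasp_force: 116.1
[-0.1182  0.0777 -4.2378] [0.3392 0.4266 0.5398]
{'clock': np.float64(23.1), 'position': array([ 0.499, -0.253,  0.197]), 'ee_rot': array([-0.038,  0.953,  0.007,  0.301]), 'ft_force': array([ 0.057,  0.247, -3.928]), 'grip_width': np.float64(0.153), 'grasp_force': np.float64(116.03)}
wp 0 [ 0.5492 -0.08    0.2742]
   shift [-0.403  0.699 -0.117] turn [0.006 0.002 0.028]
   shift [-0.387  0.707 -0.121] turn [0. 0. 0.]
   shift [-0.387  0.707 -0.121] turn [0. 0. 0.]
wp 1 [ 0.6391 -0.075   0.2742]
   shift [-0.922  0.     0.645] turn [0. 0. 0.]
```

```bash
python3 -c "
from h import *
o=manip.get_obs();print(o['joint_pos'],manip.camera_params('top')['cx'])
for n in('top','side'):cv2.imwrite('pics/l2%s.png'%n,manip.camera(n)[:,:,::-1])
def c(n,x0,x1,y0,y1,s):
    im=cv2.imread(f'pics/l2{n}.png')[y0:y1,x0:x1]
    im=cv2.resize(im,None,fx=s,fy=s,interpolation=cv2.INTER_CUBIC)
    for x in range(x0,x1,10): cv2.putText(im,str(x),(int((x-x0)*s),8),0,.3,(255,255,255));cv2.line(im,(int((x-x0+.5)*s),10),(int((x-x0+.5)*s),16),(255,255,255))
    for y in range(y0,y1,10): cv2.putText(im,str(y),(0,int((y-y0+.5)*s)),0,.3,(255,255,255));cv2.line(im,(20,int((y-y0+.5)*s)),(26,int((y-y0+.5)*s)),(255,255,255))
    return im
a=c('top',360,440,160,250,5);b=c('side',300,380,240,330,5);cv2.imwrite('pics/l2.png',np.hstack([a,b]))"
```

```text
[-0.7384 -0.4988  1.1463  2.1726  0.2437  0.645   1.9813] 322.59722355861425
```

View pics/l2.png

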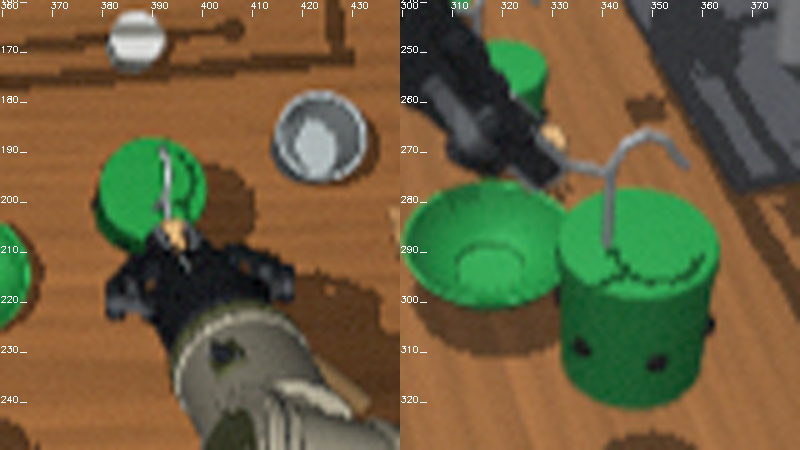

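The pot hangs upright in the hand, with its lid centre at top (389.7,197.5) and side (347.3,287.5). Joint 2 ran into its limit, so the grip is shallow. I'll measure the actual offset from the TCP to the hook.

```bash
python3 -c "
from h import *
a,b=(389.7,197.5),(347.3,287.5)
o=manip.get_obs();t=o['position'];r=R.from_quat(o['ee_rot'])
X,e=tri(a,b);print('lid',X,e,'tcp',t)
tt=(394.0,206.5);print('tab top-view at z .205',atz('top',tt,.205), 'expect grasp point',t-r.apply([0,0,G]))
print('bar check side hook top', tri((392.0,189.5),(348.5,266.0)))
print('yaw tool',np.degrees(np.arctan2(-r.as_matrix()[0,1],r.as_matrix()[1,1])),'pitch',np.degrees(np.arctan2(r.as_matrix()[0,2],-r.as_matrix()[2,2])))
"
```

```text
lid [ 0.5471 -0.2519  0.1351] [np.float64(2.3971002109225723), np.float64(2.3971002109225608)] tcp [ 0.4994 -0.2527  0.1972]
tab top-view at z .205 [ 0.4975 -0.252   0.205 ] expect grasp point [ 0.4886 -0.2534  0.2125]
bar check side hook top (array([ 0.5556, -0.2487,  0.2012]), [np.float64(4.411203295122976), np.float64(4.411203295122949)])
yaw tool 4.3837781533197555 pitch 35.05364672049627
```

```bash
cat >> h.py <<'E'
def seat(d,off,lx=0,up=0): return MID+d*ey-lx*ex+np.array([0,0,up])-off
OL=np.array([.048,.001,-.005])
E
python3 -c "
from h import *
Q=q(BY);d=-.075
plan([(seat(d,OL,.09,.042),Q),(seat(d,OL,0,.042),Q),(seat(d,OL,0,.005),Q)])"
```

```text
wp 0 [ 0.5401 -0.0738  0.297 ]
   shift [-0.428  0.726 -0.215] turn [0.006 0.002 0.028]
   shift [-0.412  0.735 -0.22 ] turn [0. 0. 0.]
   shift [-0.412  0.735 -0.22 ] turn [0. 0. 0.]
wp 1 [ 0.63   -0.0688  0.297 ]
   shift [-0.922  0.     0.645] turn [0. 0. 0.]
wp 2 [ 0.63   -0.0688  0.26  ]
   shift [0.265 0.    0.379] turn [0. 0. 0.]
```

```bash
python3 -m inch '[[[-0.04,0.07,-0.02],[0,0,0]],[[-0.08,0.14,-0.04],[0,0,0]],[[-0.13,0.22,-0.06],[0,0,0]],[[-0.17,0.29,-0.09],[0,0,0.01]],[[-0.22,0.36,-0.11],[0,0,0.01]],[[-0.26,0.43,-0.13],[0,0,0.02]],[[-0.3,0.51,-0.15],[0,0,0.02]],[[-0.34,0.58,-0.17],[0.006,0,0.028]],[[-0.38,0.65,-0.19],[0.006,0,0.028]],[[-0.428,0.726,-0.215],[0.006,0,0.028]]]' |grep pos
python3 -m inch '[[[-0.04,0.07,-0.02],[0,0,0]],[[-0.08,0.15,-0.04],[0,0,0]],[[-0.12,0.22,-0.06],[0,0,0]],[[-0.16,0.29,-0.09],[0,0,0]],[[-0.2,0.36,-0.11],[0,0,0]],[[-0.25,0.44,-0.13],[0,0,0]],[[-0.29,0.51,-0.15],[0,0,0]],[[-0.33,0.59,-0.17],[0,0,0]],[[-0.37,0.66,-0.2],[0,0,0]],[[-0.412,0.735,-0.22],[0,0,0]]]' |grep pos
python3 -c "
from h import *
st();Q=q(BY);d=-.075
plan([(seat(d,OL,.09,.042),Q),(seat(d,OL,0,.042),Q),(seat(d,OL,0,.005),Q)])"
```

```text
position: [0.513, -0.1927, 0.2307]
position: [0.5266, -0.133, 0.2643]
{'clock': np.float64(25.2), 'position': array([ 0.527, -0.133,  0.264]), 'ee_rot': array([-0.027,  0.953,  0.008,  0.302]), 'ft_force': array([ 0.188,  0.096, -3.597]), 'grip_width': np.float64(0.154), 'grasp_force': np.float64(116.102)}
wp 0 [ 0.5401 -0.0738  0.297 ]
   shift [-0.407  0.73  -0.214] turn [-0.     0.003 -0.   ]
wp 1 [ 0.63   -0.0688  0.297 ]
   shift [-0.922  0.     0.645] turn [0. 0. 0.]
wp 2 [ 0.63   -0.0688  0.26  ]
   shift [0.265 0.    0.379] turn [0. 0. 0.]
```

```bash
python3 -m inch '[[[-0.04,0.07,-0.02],[0,0,0]],[[-0.08,0.15,-0.04],[0,0,0]],[[-0.12,0.22,-0.06],[0,0,0]],[[-0.16,0.29,-0.09],[0,0,0]],[[-0.2,0.36,-0.11],[0,0,0]],[[-0.25,0.44,-0.13],[0,0,0]],[[-0.29,0.51,-0.15],[0,0,0]],[[-0.33,0.59,-0.17],[0,0,0]],[[-0.37,0.66,-0.2],[0,0,0]],[[-0.407,0.73,-0.215],[0,0,0]]]' |grep pos
python3 -c "
from h import *
for n in('top','side'):cv2.imwrite('pics/l3%s.png'%n,manip.camera(n)[:,:,::-1])
st()
u=proj('side',MID-.075*ey-.09*ex+[0,0,.042]);v=proj('top',MID-.075*ey-.09*ex+[0,0,.042]);w=proj('side',MID-.075*ey+[0,0,.0116]);print(u,v,w)
b=cv2.imread('pics/l3side.png');b=cv2.resize(b[140:280,290:430],None,fx=4,fy=4,interpolation=2)
a=cv2.imread('pics/l3top.png');a=cv2.resize(a[140:240,310:370],None,fx=4,fy=4,interpolation=2)
for p,im,x0,y0 in((u,b,290,140),(w,b,290,140),(v,a,310,140)):cv2.circle(im,(int((p[0]-x0+.5)*4),int((p[1]-y0+.5)*4)),3,(255,0,255),-1)
c=np.zeros((560,240,3),np.uint8);c[:400]=a;cv2.imwrite('pics/l3.png',np.hstack([b,c]))"
```

```text
position: [0.5401, -0.0738, 0.2971]
{'clock': np.float64(26.3), 'position': array([ 0.54 , -0.073,  0.297]), 'ee_rot': array([-0.027,  0.953,  0.008,  0.302]), 'ft_force': array([ 0.069, -0.524, -4.006]), 'grip_width': np.float64(0.15), 'grasp_force': np.float64(116.001)}
[343.1063 193.5609] [343.7573 176.627 ] [374.3382 198.1001]
```

View pics/l3.png

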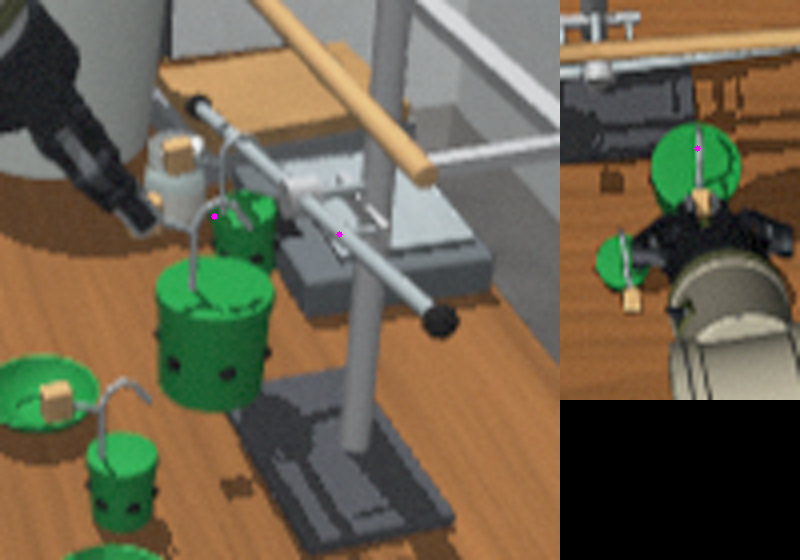

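The hook seat marker at (214,216) sits just under the hook's arch and the other marker lies on the bar, so the offset holds. I'll go over the bar and lower slowly.

```bash
python3 -m inch '[[[-0.1,0,0.07],[0,0,0]],[[-0.2,0,0.14],[0,0,0]],[[-0.3,0,0.21],[0,0,0]],[[-0.4,0,0.28],[0,0,0]],[[-0.5,0,0.35],[0,0,0]],[[-0.6,0,0.42],[0,0,0]],[[-0.7,0,0.49],[0,0,0]],[[-0.79,0,0.55],[0,0,0]],[[-0.87,0,0.61],[0,0,0]],[[-0.922,0,0.645],[0,0,0]]]' | grep -E "pos|ft" && python3 -m inch '[[[0.03,0,0.04],[0,0,0]],[[0.06,0,0.08],[0,0,0]],[[0.09,0,0.12],[0,0,0]],[[0.11,0,0.16],[0,0,0]],[[0.14,0,0.2],[0,0,0]],[[0.17,0,0.24],[0,0,0]],[[0.19,0,0.28],[0,0,0]],[[0.22,0,0.31],[0,0,0]],[[0.245,0,0.35],[0,0,0]],[[0.265,0,0.379],[0,0,0]]]'| grep -E "pos|ft"
python3 -c "
from h import *
st();print(balls('l4'))"
```

```text
position: [0.6305, -0.0691, 0.2969]
ft_force: [-0.5, 0.6, -5.1]
position: [0.6302, -0.0696, 0.2601]
ft_force: [-0.5, -1.6, -2.1]
{'clock': np.float64(28.3), 'position': array([ 0.63, -0.07,  0.26]), 'ee_rot': array([-0.026,  0.953,  0.008,  0.302]), 'ft_force': array([-0.466, -1.639, -2.111]), 'grip_width': np.float64(0.148), 'grasp_force': np.float64(116.548)}
{('side', 1): (np.float64(35.6), np.float64(-0.165), array([337.8, 166.1])), ('side', -1): (np.float64(45.9), np.float64(-0.105), array([398.7, 224. ])), ('top', 1): (np.float64(52.2), np.float64(-0.055), array([257.2, 162.6])), ('top', -1): (np.float64(90.0), np.float64(0.025), array([381.5, 152.2]))}
```

```bash
python3 -m inch '[[[0.015,0,0.02],[0,0,0]],[[0.03,0,0.04],[0,0,0]],[[0.045,0,0.06],[0,0,0]],[[0.06,0,0.08],[0,0,0]],[[0.075,0,0.1],[0,0,0]],[[0.085,0,0.12],[0,0,0]],[[0.1,0,0.14],[0,0,0]],[[0.115,0,0.165],[0,0,0]],[[0.13,0,0.19],[0,0,0]],[[0.13,0,0.19],[0,0,0]]]' | grep -E "pos|ft" ; python3 -c "
from h import *
print(balls('l5')['side',-1])"
python3 -m inch '[[[0,0,0],[0,0,0]],[[0,0,0],[0,0,0]],[[0,0,0],[0,0,0]],[[0,0,0],[0,0,0]],[[0,0,-0.1],[0,0,0]],[[0,0,-0.25],[0,0,0]],[[0,0,-0.43],[0,0,0]],[[0,0,-0.62],[0,0,0]],[[0,0,-0.81],[0,0,0]],[[0,0,-1],[0,0,0]]]' 0.5
python3 -c "
from h import *
st();print(balls('l6')['side',-1]);Q=q(7)
plan([(tcp(T['B'],Q,.06),Q),(tcp(T['B'],Q),Q)])"
```

```text
position: [0.6301, -0.0694, 0.2412]
ft_force: [-1.5, -5.3, 1.7]
(np.float64(49.8), np.float64(0.135), array([396.5, 241.3]))
clock: 30.5
position: [0.5839, -0.0717, 0.3075]
ee_rot: [-0.027, 0.953, 0.008, 0.302]
ft_force: [-0.4, -0.4, 1.2]
grip_width: 0.496
grasp_force: 0.0
{'clock': np.float64(30.5), 'position': array([ 0.584, -0.072,  0.308]), 'ee_rot': array([-0.027,  0.953,  0.008,  0.302]), 'ft_force': array([-0.395, -0.434,  1.157]), 'grip_width': np.float64(0.496), 'grasp_force': np.float64(0.0)}
(np.float64(48.2), np.float64(0.015), array([397.8, 233.2]))
wp 0 [ 0.4665 -0.0214  0.1538]
   shift [0.765 0.237 0.251] turn [-0.048  0.007 -0.07 ]
   shift [0.749 0.269 0.264] turn [0. 0. 0.]
   shift [0.749 0.269 0.264] turn [0. 0. 0.]
wp 1 [ 0.5006 -0.0172  0.1047]
   shift [-0.   -0.    0.75] turn [0. 0. 0.]
```

Bar tilt is now about +0.015. I'll fetch the second small pot.

```bash
python3 -m inch '[[[0.07,0.02,0.025],[0,0,0]],[[0.15,0.05,0.05],[0,0,0]],[[0.23,0.07,0.075],[0,0,0]],[[0.3,0.09,0.1],[0,0,0]],[[0.38,0.12,0.125],[-0.01,0,-0.02]],[[0.46,0.14,0.15],[-0.02,0,-0.03]],[[0.54,0.16,0.175],[-0.03,0,-0.04]],[[0.61,0.19,0.2],[-0.04,0,-0.06]],[[0.69,0.21,0.225],[-0.048,0.007,-0.07]],[[0.765,0.237,0.251],[-0.048,0.007,-0.07]]]' 0.8 100 | grep pos
python3 -c "
from h import *
print(balls('b0')['side',-1])"
for i in 1 2; do python3 -m inch '[[[0.07,0.025,0.025],[0,0,0]],[[0.15,0.05,0.05],[0,0,0]],[[0.22,0.08,0.08],[0,0,0]],[[0.3,0.11,0.105],[0,0,0]],[[0.37,0.135,0.13],[0,0,0]],[[0.45,0.16,0.16],[0,0,0]],[[0.52,0.19,0.185],[0,0,0]],[[0.6,0.215,0.21],[0,0,0]],[[0.67,0.24,0.24],[0,0,0]],[[0.749,0.269,0.264],[0,0,0]]]' | grep -E "pos|ft"; done
python3 -c "
from h import *
st();Q=q(7);print(manip.get_obs()['joint_pos'],balls('b1'));plan([(tcp(T['B'],Q),Q)])"
```

```text
position: [0.5446, -0.055, 0.2551]
(np.float64(48.1), np.float64(0.015), array([397.8, 233.2]))
position: [0.505, -0.0381, 0.2034]
ft_force: [-0.1, -0.1, 0.7]
position: [0.47, -0.0249, 0.1679]
ft_force: [0.4, -0.5, 0.8]
{'clock': np.float64(33.7), 'position': array([ 0.47 , -0.025,  0.168]), 'ee_rot': array([-0.061,  0.952,  0.015,  0.3  ]), 'ft_force': array([ 0.355, -0.46 ,  0.765]), 'grip_width': np.float64(0.799), 'grasp_force': np.float64(0.0)}
[ 0.0294 -0.3588 -0.0202  2.4162 -0.1661  0.4832  1.8311] {('side', 1): (np.float64(103.3), np.float64(0.03), array([337.8, 154. ])), ('side', -1): (np.float64(47.3), np.float64(0.015), array([397.8, 233.2])), ('top', 1): (np.float64(66.8), np.float64(-0.01), array([256.7, 161.8])), ('top', -1): (np.float64(63.0), np.float64(0.05), array([381.2, 152.7]))}
wp 0 [ 0.5006 -0.0172  0.1047]
   shift [0.122 0.089 0.876] turn [-0.011 -0.002  0.005]
```

Joint 4 is at its limit, so the hand should lean less. I'll use 28 degrees.

```bash
python3 -c "
from h import *
Q=q(7,28);plan([(tcp(T['B'],Q,.035),Q),(tcp(T['B'],Q),Q)])"
```

```text
wp 0 [ 0.4824 -0.0194  0.1344]
   shift [0.098 0.085 0.44 ] turn [-0.012  0.153  0.005]
wp 1 [ 0.4987 -0.0174  0.1035]
   shift [-0.    -0.     0.438] turn [0. 0. 0.]
```

```bash
python3 -m inch '[[[0.01,0.01,0.05],[0,0.03,0]],[[0.02,0.02,0.1],[0,0.06,0]],[[0.03,0.03,0.15],[0,0.09,0]],[[0.04,0.04,0.2],[-0.01,0.12,0]],[[0.05,0.05,0.25],[-0.012,0.153,0]],[[0.06,0.06,0.3],[-0.012,0.153,0]],[[0.08,0.07,0.35],[-0.012,0.153,0]],[[0.09,0.08,0.4],[-0.012,0.153,0]],[[0.098,0.085,0.44],[-0.012,0.153,0.005]],[[0.098,0.085,0.44],[-0.012,0.153,0.005]]]' | grep -E "pos|ft"
python3 -c "
from h import *
st();print(manip.get_obs()['joint_pos']);Q=q(7,28);plan([(tcp(T['B'],Q),Q)])"
```

```text
position: [0.4827, -0.017, 0.1345]
ft_force: [0.2, -0.5, -0.4]
{'clock': np.float64(34.8), 'position': array([ 0.483, -0.017,  0.135]), 'ee_rot': array([-0.061,  0.968,  0.016,  0.242]), 'ft_force': array([ 0.221, -0.531, -0.387]), 'grip_width': np.float64(0.803), 'grasp_force': np.float64(0.0)}
[ 0.0344 -0.207  -0.0533  2.337  -0.1242  0.5275  1.7687]
wp 0 [ 0.4987 -0.0174  0.1035]
   shift [ 0.008 -0.031  0.435] turn [0.005 0.001 0.004]
```

```bash
python3 -m inch '[[[0,-0.005,0.07],[0,0,0]],[[0,-0.01,0.14],[0,0,0]],[[0,-0.015,0.21],[0,0,0]],[[0,-0.02,0.28],[0,0,0]],[[0.008,-0.025,0.34],[0,0,0]],[[0.008,-0.03,0.39],[0,0,0]],[[0.008,-0.031,0.42],[0,0,0]],[[0.008,-0.031,0.435],[0,0,0]],[[0.008,-0.031,0.435],[0,0,0]],[[0.008,-0.031,0.435],[0,0,0]]]' | grep -E "pos|ft"
python3 -m inch '[[[0,0,0],[0,0,0]],[[0,0,0],[0,0,0]],[[0,0,0],[0,0,0]],[[0,0,0],[0,0,0]],[[0,0,0],[0,0,0]],[[0,0,0],[0,0,0]],[[0,0,0],[0,0,0]],[[0,0,0],[0,0,0]],[[0,0,0],[0,0,0]],[[0,0,0],[0,0,0]]]' 0 100
python3 -c "
from h import *
st();Q=q(BY,28);d=.045
o=manip.get_obs();plan([(o['position']+[0,0,.07],o['ee_rot']),(tcp(hung(d,.07,.032),Q),Q),(tcp(hung(d,0,.032),Q),Q),(tcp(hung(d,0,-.008),Q),Q)])"
```

```text
position: [0.499, -0.0174, 0.1042]
ft_force: [0.5, -0.6, 1.3]
clock: 36.8
position: [0.4992, -0.0175, 0.1044]
ee_rot: [-0.061, 0.968, 0.016, 0.242]
ft_force: [-3.0, -1.9, 5.6]
grip_width: 0.169
grasp_force: 98.5
{'clock': np.float64(36.8), 'position': array([ 0.499, -0.018,  0.104]), 'ee_rot': array([-0.061,  0.968,  0.016,  0.242]), 'ft_force': array([-2.981, -1.909,  5.623]), 'grip_width': np.float64(0.169), 'grasp_force': np.float64(98.549)}
wp 0 [ 0.4992 -0.0175  0.1744]
   shift [-0.412  0.001 -0.772] turn [0. 0. 0.]
wp 1 [0.5602 0.0458 0.27  ]
   shift [-0.659  0.345 -0.325] turn [0.044 0.002 0.079]
   shift [-0.636  0.374 -0.338] turn [0. 0. 0.]
wp 2 [0.6301 0.0497 0.27  ]
   shift [-0.773  0.     0.411] turn [0. 0. 0.]
wp 3 [0.6301 0.0497 0.23  ]
   shift [0.235 0.    0.441] turn [0. 0. 0.]
```

```bash
python3 -m inch '[[[-0.04,0,-0.07],[0,0,0]],[[-0.08,0,-0.15],[0,0,0]],[[-0.12,0,-0.23],[0,0,0]],[[-0.16,0,-0.31],[0,0,0]],[[-0.2,0,-0.39],[0,0,0]],[[-0.25,0,-0.46],[0,0,0]],[[-0.29,0,-0.54],[0,0,0]],[[-0.33,0,-0.62],[0,0,0]],[[-0.37,0,-0.7],[0,0,0]],[[-0.412,0,-0.772],[0,0,0]]]' | grep -E "pos|ft|width"
python3 -m inch '[[[-0.06,0.03,-0.03],[0,0,0]],[[-0.13,0.07,-0.06],[0,0,0]],[[-0.2,0.1,-0.1],[0,0,0.01]],[[-0.26,0.14,-0.13],[0.01,0,0.02]],[[-0.33,0.17,-0.16],[0.02,0,0.03]],[[-0.4,0.21,-0.2],[0.025,0,0.04]],[[-0.46,0.24,-0.23],[0.03,0,0.05]],[[-0.53,0.28,-0.26],[0.035,0,0.06]],[[-0.6,0.31,-0.3],[0.04,0,0.07]],[[-0.659,0.345,-0.325],[0.044,0.002,0.079]]]' | grep -E "pos|ft"
python3 -m inch '[[[-0.06,0.03,-0.03],[0,0,0]],[[-0.13,0.07,-0.07],[0,0,0]],[[-0.2,0.11,-0.1],[0,0,0]],[[-0.26,0.15,-0.14],[0,0,0]],[[-0.32,0.19,-0.17],[0,0,0]],[[-0.38,0.22,-0.2],[0,0,0]],[[-0.45,0.26,-0.24],[0,0,0]],[[-0.51,0.3,-0.27],[0,0,0]],[[-0.57,0.34,-0.3],[0,0,0]],[[-0.636,0.374,-0.338],[0,0,0]]]' | grep -E "pos|ft"
python3 -c "
from h import *
print(balls('b3')['side',-1]);st();Q=q(BY,28);d=.045
plan([(tcp(hung(d,0,.032),Q),Q),(tcp(hung(d,0,-.008),Q),Q)])
a=cv2.imread('pics/b3top.png')[130:230,250:400];b=cv2.imread('pics/b3side.png')[120:270,280:430]
a=cv2.resize(a,None,fx=2.66,fy=2.66,interpolation=2)[:, :399];b=cv2.resize(b,None,fx=3.9,fy=3.9,interpolation=2)[:,:400]
h=585;c=np.zeros((h,399,3),np.uint8);c[:a.shape[0]]=a[:h]
b=cv2.resize(cv2.imread('pics/b3side.png')[120:250,300:390],None,fx=4.4,fy=4.4,interpolation=2);b=b[:h]
c=c[:b.shape[0]];cv2.imwrite('pics/b3.png',np.hstack([c,b[:c.shape[0]]]))"
```

```text
position: [0.499, -0.0175, 0.1747]
ft_force: [-0.5, -0.3, -2.2]
grip_width: 0.171
position: [0.5298, 0.0144, 0.2224]
ft_force: [-0.1, -0.3, -2.6]
position: [0.5602, 0.0461, 0.2699]
ft_force: [0.1, -1.2, -1.6]
(np.float64(48.7), np.float64(0.015), array([397.8, 233.2]))
{'clock': np.float64(39.9), 'position': array([0.561, 0.046, 0.271]), 'ee_rot': array([-0.028,  0.97 ,  0.007,  0.242]), 'ft_force': array([-1.183,  0.1  , -2.489]), 'grip_width': np.float64(0.171), 'grasp_force': np.float64(97.591)}
wp 0 [0.6301 0.0497 0.27  ]
   shift [-0.764 -0.008  0.415] turn [0.001 0.001 0.001]
wp 1 [0.6301 0.0497 0.23  ]
   shift [0.235 0.    0.441] turn [0. 0. 0.]
```

View pics/b3.png

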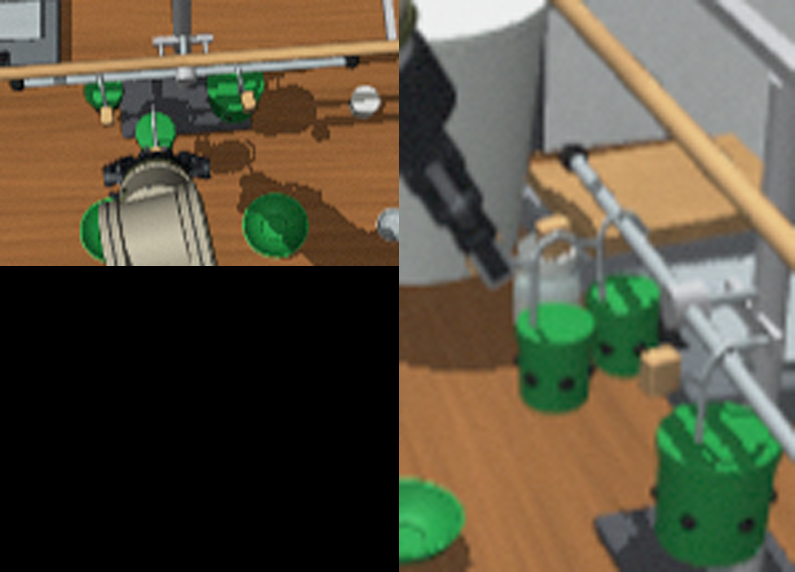

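Both hung pots sit well apart, with tabs at top (289.8,173) and (343.2,167.6). The carried pot is centred in the gap between them. I'll hang it.

```bash
python3 -m inch '[[[-0.08,0,0.04],[0,0,0]],[[-0.16,0,0.09],[0,0,0]],[[-0.25,0,0.135],[0,0,0]],[[-0.34,0,0.185],[0,0,0]],[[-0.43,0,0.235],[0,0,0]],[[-0.51,0,0.28],[0,0,0]],[[-0.59,0,0.32],[0,0,0]],[[-0.66,0,0.36],[0,0,0]],[[-0.72,-0.008,0.39],[0,0,0]],[[-0.764,-0.008,0.415],[0,0,0]]]' | grep -E "pos|ft"
python3 -m inch '[[[0.025,0,0.045],[0,0,0]],[[0.05,0,0.09],[0,0,0]],[[0.075,0,0.14],[0,0,0]],[[0.1,0,0.185],[0,0,0]],[[0.12,0,0.23],[0,0,0]],[[0.145,0,0.275],[0,0,0]],[[0.17,0,0.32],[0,0,0]],[[0.19,0,0.36],[0,0,0]],[[0.215,0,0.4],[0,0,0]],[[0.235,0,0.441],[0,0,0]]]' | grep -E "pos|ft"
python3 -c "
from h import *
print(balls('b4')['side',-1]);st()"
```

```text
position: [0.63, 0.049, 0.269]
ft_force: [-0.2, -0.3, -2.1]
position: [0.6307, 0.0494, 0.2307]
ft_force: [-2.1, 0.1, 8.0]
(np.float64(47.9), np.float64(-0.155), array([398.9, 219.9]))
{'clock': np.float64(42.0), 'position': array([0.631, 0.049, 0.23 ]), 'ee_rot': array([-0.027,  0.97 ,  0.007,  0.243]), 'ft_force': array([1.656, 0.379, 5.068]), 'grip_width': np.float64(0.172), 'grasp_force': np.float64(98.04)}
```

I'm pressing the bar down, so I'll rise 6 mm before releasing.

```bash
python3 -m inch '[[[-0.005,0,-0.01],[0,0,0]],[[-0.01,0,-0.02],[0,0,0]],[[-0.015,0,-0.03],[0,0,0]],[[-0.02,0,-0.04],[0,0,0]],[[-0.025,0,-0.05],[0,0,0]],[[-0.03,0,-0.06],[0,0,0]],[[-0.035,0,-0.065],[0,0,0]],[[-0.035,0,-0.065],[0,0,0]],[[-0.035,0,-0.065],[0,0,0]],[[-0.035,0,-0.065],[0,0,0]]]' | grep -E "pos|ft"
python3 -c "
from h import *
print(balls('b5')['side',-1])"
python3 -m inch '[[[0,0,0],[0,0,0]],[[0,0,0],[0,0,0]],[[0,0,0],[0,0,0]],[[0,0,-0.03],[0,0,0]],[[0,0,-0.1],[0,0,0]],[[0,0,-0.25],[0,0,0]],[[0,0,-0.43],[0,0,0]],[[0,0,-0.62],[0,0,0]],[[0,0,-0.81],[0,0,0]],[[0,0,-1],[0,0,0]]]' 0.4
python3 -c "
from h import *
st();print(balls('b6'));print(balls('b7')['side',-1])
a=cv2.imread('pics/b7top.png')[130:220,240:400];b=cv2.imread('pics/b7side.png')[120:270,290:430]
a=cv2.resize(a,None,fx=4,fy=4,interpolation=2);cv2.imwrite('pics/b7a.png',a)
"
```

```text
position: [0.6299, 0.0493, 0.2354]
ft_force: [5.0, 2.1, 1.1]
(np.float64(47.0), np.float64(-0.08), array([398.6, 226. ]))
clock: 44.1
position: [0.5914, 0.047, 0.3073]
ee_rot: [-0.027, 0.97, 0.007, 0.242]
ft_force: [0.7, -0.4, 1.1]
grip_width: 0.402
grasp_force: 0.0
{'clock': np.float64(44.1), 'position': array([0.591, 0.047, 0.307]), 'ee_rot': array([-0.027,  0.97 ,  0.007,  0.242]), 'ft_force': array([ 0.67 , -0.36 ,  1.128]), 'grip_width': np.float64(0.402), 'grasp_force': np.float64(0.0)}
{('side', 1): (np.float64(105.5), np.float64(-0.21), array([338., 169.])), ('side', -1): (np.float64(48.3), np.float64(-0.045), array([398.3, 228.7])), ('top', 1): (np.float64(50.6), np.float64(-0.015), array([256.7, 161.8])), ('top', -1): (np.float64(86.9), np.float64(0.045), array([381.3, 152.6]))}
(np.float64(47.9), np.float64(-0.045), array([398.3, 228.7]))
```

```bash
python3 - <<'E'
from h import *
def t_side(f):   # subpixel tilt from right ball darkness centroid
    g=cv2.imread(f).max(2).astype(float);u0=proj('side',MID-.22*ey)
    yy,xx=np.mgrid[:400,:640];w=np.clip(90-g,0,None)*((abs(xx-u0[0])<9)&(abs(yy-u0[1]+3)<22))
    c=np.array([(w*xx).sum(),(w*yy).sum()])/w.sum()
    ts=np.linspace(-.3,.3,601);E=[abs(proj('side',MID-.22*(np.cos(t)*ey+np.array([0,0,np.sin(t)])))[1]-c[1]) for t in ts]
    return c.round(1),ts[np.argmin(E)].round(4)
for f in('side0','a5side','b3side','b7side'):print(f,t_side(f'pics/{f}.png'))
for n,px in(('top',(394,208)),('side',(329,292))):print(n,cv2.imread(f'pics/{n}0.png')[px[1],px[0]])
for n,w in(('top',(333,355,158,180)),('side',(330,380,160,240))):
    im=cv2.imread(f'pics/b7{n}.png').astype(int);x0,x1,y0,y1=w;s=im[y0:y1,x0:x1]
    b,g,r=s[...,0],s[...,1],s[...,2];m=((r>185)&(r-b>45)&(g>130)&(r-g<75)) if n=='top' else ((r>150)&(r-b>50)&(g>115)&(r-g<70))
    k,lab,stt,cen=cv2.connectedComponentsWithStats(m.astype(np.uint8))
    for i in range(1,k):
        if stt[i,4]>5:print(n,cen[i]+[x0,y0],stt[i,4],stt[i,:4])
print(proj('top',hung(-.075)),proj('side',hung(-.075)))
E
```

```text
side0 (array([398. , 222.7]), np.float64(-0.122))
a5side (array([399.8, 216.7]), np.float64(-0.193))
b3side (array([397.9, 223. ]), np.float64(-0.118))
b7side (array([398.6, 221. ]), np.float64(-0.143))
top [121 182 222]
side [109 155 192]
top [343.2353 166.6471] 17 [8 7 5 5]
side [340.2727 165.7273] 33 [ 5  0 11 13]
side [361.8193 164.5843] 332 [13  0 37 12]
side [334.1579 172.4211] 19 [ 1 11  7  4]
side [341.8846 181.0769] 26 [ 9 19  7  5]
side [359.2963 199.4815] 27 [26 38  8  5]
[342.0727 168.2859] [356.8236 203.3019]
```

```bash
python3 - <<'E'
from h import *
X,e=tri((343.2,166.6),(359.3,199.5));print(X,e)
print('B/A',tri((0,0),(1,1))[0]*0)
Q=q(BY,28);plan([(tcp(X,Q,.08),Q),(tcp(X,Q),Q)])
E
```

```text
[ 0.6317 -0.0741  0.2675] [np.float64(1.4254409479460126), np.float64(1.4254409479460033)]
B/A [0. 0. 0.]
wp 0 [ 0.603  -0.0757  0.3217]
   shift [-0.069 -0.769 -0.075] turn [0.    0.001 0.   ]
   shift [-0.069 -0.769 -0.075] turn [0. 0. 0.]
wp 1 [ 0.6405 -0.0736  0.251 ]
   shift [ 0.  -0.   0.5] turn [0. 0. 0.]
   shift [ 0.  -0.   0.5] turn [0. 0. 0.]
```

```bash
for i in 1 2; do python3 -m inch '[[[0,-0.08,-0.01],[0,0,0]],[[-0.01,-0.16,-0.02],[0,0,0]],[[-0.02,-0.24,-0.02],[0,0,0]],[[-0.02,-0.32,-0.03],[0,0,0]],[[-0.03,-0.4,-0.03],[0,0,0]],[[-0.03,-0.47,-0.03],[0,0,0]],[[-0.03,-0.55,-0.03],[0,0,0]],[[-0.03,-0.63,-0.03],[0,0,0]],[[-0.03,-0.7,-0.03],[0,0,0]],[[-0.03,-0.769,-0.03],[0,0,0]]]' 0.6 60 | grep -E "pos|ft"; done
python3 - <<'E'
from h import *
X=np.array([.625,-.0735,.259])
Q=q(BY,28);print(balls('c1')['side',-1]);plan([(tcp(X,Q),Q)]);plan([(tcp(X,Q,.04),Q)])
E
```

```text
position: [0.5965, -0.0149, 0.3088]
ft_force: [0.3, 0.4, 0.0]
position: [0.6009, -0.0762, 0.312]
ft_force: [0.4, 0.1, 0.4]
(np.float64(47.9), np.float64(-0.045), array([398.3, 228.7]))
wp 0 [ 0.6338 -0.073   0.2425]
   shift [0.043 0.025 0.961] turn [-0.    -0.    -0.001]
wp 0 [ 0.615  -0.0741  0.2778]
   shift [0.043 0.024 0.461] turn [-0.    -0.    -0.001]
```

```bash
python3 -m inch '[[[0.01,0.005,0.1],[0,0,0]],[[0.02,0.01,0.2],[0,0,0]],[[0.03,0.02,0.3],[0,0,0]],[[0.04,0.025,0.4],[0,0,0]],[[0.043,0.025,0.5],[0,0,0]],[[0.043,0.025,0.6],[0,0,0]],[[0.043,0.025,0.7],[0,0,0]],[[0.043,0.025,0.79],[0,0,0]],[[0.043,0.025,0.86],[0,0,0]],[[0.043,0.025,0.9],[0,0,0]]]' | grep -E "pos|ft"
python3 -m inch '[[[0,0,0],[0,0,0]],[[0,0,0],[0,0,0]],[[0,0,0],[0,0,0]],[[0,0,0],[0,0,0]],[[0,0,0],[0,0,0]],[[0,0,0],[0,0,0]],[[0,0,0],[0,0,0]],[[0,0,0],[0,0,0]],[[0,0,0],[0,0,0]],[[0,0,0],[0,0,0]]]' 0 40
python3 -c "
from h import *
print(balls('c2')['side',-1])"
```

```text
position: [0.6316, -0.072, 0.2462]
ft_force: [-0.8, -0.8, -0.6]
clock: 48.4
position: [0.6314, -0.0724, 0.2468]
ee_rot: [-0.027, 0.97, 0.007, 0.242]
ft_force: [-2.6, -3.3, 0.2]
grip_width: 0.178
grasp_force: 39.3
(np.float64(48.4), np.float64(-0.03), array([398.2, 229.8]))
```

```bash
python3 -m inch '[[[0,-0.03,0],[0,0,0]],[[0,-0.06,0],[0,0,0]],[[0,-0.09,0],[0,0,0]],[[0,-0.12,0],[0,0,0]],[[0,-0.15,0.01],[0,0,0]],[[0.01,-0.18,0.02],[0,0,0]],[[0.012,-0.21,0.03],[0,0,0]],[[0.012,-0.21,0.03],[0,0,0]],[[0.012,-0.21,0.03],[0,0,0]],[[0.012,-0.21,0.03],[0,0,0]]]' | grep -E "pos|ft"
python3 -c "
from h import *
print(balls('c3')['side',-1])"
python3 -m inch '[[[0,0,0],[0,0,0]],[[0,0,0],[0,0,0]],[[0,0,0],[0,0,0]],[[0,0,-0.03],[0,0,0]],[[0,0,-0.1],[0,0,0]],[[0,0,-0.25],[0,0,0]],[[0,0,-0.43],[0,0,0]],[[0,0,-0.62],[0,0,0]],[[0,0,-0.81],[0,0,0]],[[0,0,-1],[0,0,0]]]' 0.5 | grep -E "clock|pos|ft"
python3 - <<'E'
from h import *
for k in('d1','d2'):print(balls(k)['side',-1])
# same measure on the level bar at the start, by direct correlation with finer steps
for f in('side0','b3side','d2side'):
    g=cv2.imread(f'pics/{f}.png').max(2).astype(np.float32);r=[]
    p=cv2.imread('pics/side0.png').max(2).astype(np.float32)[225:240,391:407]
    m=cv2.matchTemplate(g[205:260,385:413],p,cv2.TM_SQDIFF);_,_,l,_=cv2.minMaxLoc(m)
    y=m[max(l[1]-1,0):l[1]+2,l[0]];s=(y[0]-y[2])/(2*(y[0]-2*y[1]+y[2]));print(f,l[0]+385-391,l[1]+205-225+s)
u=[proj('side',MID-.22*(np.cos(t)*ey+np.array([0,0,np.sin(t)])))[1] for t in(0,.05)];print((u[1]-u[0])/.05,'px/rad')
E
```

```text
position: [0.6327, -0.0898, 0.2444]
ft_force: [-1.7, -2.1, -1.0]
(np.float64(49.2), np.float64(0.01), array([397.9, 232.8]))
clock: 50.6
position: [0.5946, -0.091, 0.3167]
ft_force: [0.1, 0.3, 0.2]
(np.float64(47.9), np.float64(0.015), array([397.8, 233.2]))
(np.float64(48.2), np.float64(0.015), array([397.8, 233.2]))
side0 0 0.004028704
b3side 0 0.97497576
d2side 0 0.92298895
71.63354075711027 px/rad
```

The bar sits at about +0.013 rad relative to the starting level. It is steady and the hand is clear, so I'll hand in.

```bash
python3 -c "
from workcell import manip
print(manip.hand_in())"
```

```text
the job is handed in; nothing more can be done
None
```

I hung all three pots on the bar, the two small ones on the left and the large one on the right, and handed the job in at about 51 s with the bar steady at roughly +0.013 rad (limit 0.025); the hand-in returned no verdict.

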